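Lay a gearmotor in the test cradle and clamp it

ROBOT

A 7-joint arm with a two-finger parallel gripper is mounted at the origin on the work surface. World frame = base frame: x ahead of the robot, y to its left, z up, the work surface at z = 0. Lengths are in mm, angles in rad, forces in N, time in s.
With the tool pointing down it reaches from about 400 to 850 mm from the base axis. Payload 10.4 kg.
Tool frame: the origin (TCP) lies at the very end of the fingers, on their centre line; the grasp point (between the pads) lies 19 mm behind it; z points along the fingers, y is the line along which they close (so a half turn about z gives the same grasp; the last joint's range is limited). The gripper opens to 87 mm and grips with 3 to 60 N. Pads are 19 mm wide; open, the fingers measure 117 mm over their backs; the gripper's body (75 mm by 190 mm) begins 51 mm behind the grasp point.
Start: joints at [-1.136, 0.332, -0.065, 1.46, 0.022, 1.35, -0.088], TCP at [276.226, 560.67, 222.576] pointing down, gripper open.
Joint ranges: [-2.6, 2.6], [-0.5, 2.12], [-1.47, 1.34], [0.16, 2.42], [-1.27, 4.41], [0.06, 2.06], [-2.6, 2.6]. Speed limits (rad/s): [2.22, 2.22, 2.79, 2.79, 3.14, 3.14, 3.14].

INTERFACE

Orientations are given as a 3x3 rotation matrix whose columns are the frame's x, y, z axes.
In Python, from station import get_obs, camera, camera_model, sign_off, regions_of, mark_of gives the robot as it stands.
- The arm moves only by the shell command python3 -m jog 'ROWS' [FORCE]. ROWS is text: rows parted by semicolons, each of 7 numbers parted by spaces: the shift along the tool's x, y, z in cm, then the turn, a rotation vector about the tool's x, y, z in degrees, then the finger opening in cm, from 0 to 8.7. A call has 1 to 10 rows; each row is the pose to reach, as a shift and turn from the pose commanded when the call began, along the tool's axes at that moment; what a row does not reach only later rows make up. A row lasts 1/12 s, in which the tool goes at most 41.7 mm and 7.16 degrees, less where a joint would pass 70% of its speed; a pose out of reach is approached as far as the arm can. A call with a gripper value outside its range is refused whole. The fingers move at their own pace and stop on an object; FORCE is the grip in N (left out, the last holds). Time passes only in rows, so rows that repeat a pose let the fingers close. It gives the time, the measured TCP pose, the force, the opening and the grip force at its end, in the units of the state.
- get_obs(): the state, without advancing time (a new reading comes with each control period).
- camera(name): name is "scene" or "top" or "wrist"; returns the picture (420x560x3 uint8, red, green, blue); there is no depth.
- camera_model(name): a dict with "vfov" (degrees; the focal length in pixels is half the picture's height over the tangent of half this angle, whatever the lens; pixels are square), "cx", "cy" (the principal point, pixels), "dist" ([k1, k2, p1, p2, k3] as OpenCV has them; the pictures are not rectified), "pose" (4x4, takes a point from camera to world coordinates); the wrist camera has in their place "mount" (4x4, takes a point from camera to tool coordinates, whose origin is the TCP and whose axes are the flange's). Camera axes: x right, y down, z forward; pixel columns grow to the right and rows downward; lengths in mm; the calibration is good to about 2 mm. A picture is of the moment at which its call begins: read the wrist's pose just before it. camera_model takes no time and is no camera call.
- sign_off(): hands the job in; it is judged then, once.
Trained networks look in the newest picture that a camera, given by its name, has taken for a name from the list of things; names that differ only in an ending like _2 or _b are one class to them, and where a whole thing is asked for, a point or a joint stands for the part that bears it (a point fixed in the world has none). Each returns a list of dicts, best first, with "p" (0 to 1); they miss things now and then, are a little off and sometimes report something else, mostly with a low value. They report only what shows in the picture. A call takes as long as a camera call. They do not tell look-alikes from the thing itself.
- regions_of(name, camera): "pixels" (420x560 bool, what is visible of it) and "at" ([column, row] as shares, 0 to 1, of the picture: columns of its width, rows of its height, amid what is visible of it).
- mark_of(name, camera): "at" ([column, row] as shares, 0 to 1, of the picture: columns of its width, rows of its height: a listed point, or the origin of a listed thing).
The state is a dict: "time": time; "q": joint angles; "qd": joint speeds; "joint_torque": joint torques, N m; "ee_pos": TCP position; "eef_rot": TCP orientation; "force": force on the tool from outside, world axes, zero at the start; "torque": the same for the moment, N m; "opening": finger opening in mm; "gripper_force": force on a finger pad.
Only numpy, scipy, OpenCV 4.12 (cv2) and the standard library are available. Lean on these libraries where they do the work, as an engineer would, in place of code of your own. Each camera call takes 0.05 s, during which the arm holds its last target. There are 200 camera calls.

TASK

Pick up the tall slim gearmotor that stands on its tail and lay it gently on its side in the two V-shaped saddles of the test cradle, centred along them, with its tail under the hinged hold-down arm and its shaft pointing out past the other saddle; do not drop it or let it topple. Let go of it, then swing the hold-down arm over until it is fully down on the motor. Leave the other things on the bench where they are.

Things in the scene. Friction and masses are not known exactly. Their poses are not given: they have to be found in the camera images.
- motor: The gearmotor to lay down, loose, 0.34 to 0.59 kg: a plain dark steel cylinder, 42 mm diameter and 100 mm long, its front third bare aluminium, with an 8 mm shaft standing 22 mm out of the front end. Origin at the centre of its tail face (the underside at the start); z runs along it towards the shaft.
- motor_center (a point): Centre of the gearmotor's 100 mm body, on its axis (50 mm above the bench at the start); z runs towards the shaft. It starts upright on its tail, shaft up, free all round, on the left part of the bench, in any one of three places; the short motor and the spool stand in the other two.
- motor_shaft (a point): Tip of the gearmotor's shaft, on its axis, 72 mm from motor_center.
- cradle_axis (a point): Where the laid motor's centre belongs: midway between the fixed cradle's saddles, 70 mm above the bench. z up; y is the level line of the motor's axis, positive to the end where the shaft must point; x across. Base 150 (x) by 170 (y) by 12 mm. Two black 90-degree V saddles, 14 mm thick, at y = -36 and +36, reach 28 mm to each side, tops 6 mm below the motor's axis; free space between them.
- holddown_hinge (a point): Hinge line of the hold-down arm, at x = +60, y = -36, z = +20 mm from cradle_axis (beside the saddle where the motor's tail goes), 90 mm above the bench, between two steel cheeks (tops 96 mm above the bench, 32 mm over both along y). The hinge axis is parallel to the cradle's y.
- holddown (a joint): Angle of the hold-down arm (rad): 0 = level, fully down over the laid motor (about 1 mm above its body); it starts at 1.4 to 1.85, standing open (1.57 is upright, more leans away from the saddles; stop at 1.95). It stays where it is left; about 1 N at its tip moves it.
- holddown_tip (a point): Middle of the black knob (16 mm diameter and height) at the arm's free end, 104 mm from the hinge. With the arm closed: a steel bar 16 mm wide (along y), from the hinge towards the cradle's -x, ending 112 mm out; underside 7 mm, top 17 mm, knob's middle 17 mm and knob's top 25 mm above the hinge line. A rubber pad under it, 60 mm out, meets the motor.
- short_motor_center (a point): Bystander: centre of a short fat motor without gearbox, 58 mm diameter, 46 mm high, short shaft on top (60 mm in all). Leave it.
- spool_center (a point): Bystander: centre of a grey spool, 60 mm diameter, 48 mm high. Leave it.
- wheel_center (a point): Bystander: centre of an amber skateboard wheel lying flat, 84 mm diameter, 50 mm high. Leave it.
- cleaner_center (a point): Bystander: centre of a white bottle with a black cap, 52 mm diameter, 130 mm high. Leave it.
- screwdriver_grip (a point): Bystander: handle of a 190 mm screwdriver lying on the bench to the right of the cradle. Leave it.
Mind the look-alikes: they are no part of the job. Leave any blue or pink look-alike of the part that bears cradle_axis alone.

How it is judged:
By the outcome, as a careful person would: the job done as asked, in the order asked, and still so for the second after the job is handed in, with the robot touching nothing.
It also fails if it takes over 61 s, if anything falls off the work surface, if the arm or the gripper's body presses on something with over 40 N, if the wrist force passes 120 N, or if a joint passes its speed limit or range.

## Working session

There is one attempt and no reset: what is moved stays moved. The work goes in short steps, Python scripts to look and compute and a shell command to move; the robot and the scene stay as the last step left them, time stands still between calls to the robot, and variables do not carry over. Pictures are saved under pics/ and viewed, at most 10 in all, crops included, and the job is handed in when it is done.

```bash
ls; mkdir -p pics; cat > h.py <<'E'
import numpy as np, cv2
from station import *
def K(m):
    f=210/np.tan(np.radians(m["vfov"])/2); return np.array([[f,0,m["cx"]],[0,f,m["cy"]],[0,0,1.]])
def pose(name,obs=None):
    m=camera_model(name)
    if "pose" in m: return np.array(m["pose"])
    o=obs or get_obs(); T=np.eye(4); T[:3,:3]=o["eef_rot"]; T[:3,3]=o["ee_pos"]
    return T@np.array(m["mount"])
def ray(name,uv,obs=None):
    m=camera_model(name); T=pose(name,obs)
    p=cv2.undistortPoints(np.array([[uv]],float),K(m),np.array(m["dist"],float))[0,0]
    d=T[:3,:3]@np.array([p[0],p[1],1]); return T[:3,3],d/np.linalg.norm(d)
def atz(name,uv,z,obs=None):
    o,d=ray(name,uv,obs); return o+d*(z-o[2])/d[2]
def tri(rs):
    A=np.zeros((3,3));b=np.zeros(3)
    for o,d in rs:
        P=np.eye(3)-np.outer(d,d);A+=P;b+=P@o
    p=np.linalg.solve(A,b); return p,[np.linalg.norm(np.cross(p-o,d)) for o,d in rs]
def proj(name,P,obs=None):
    m=camera_model(name);T=np.linalg.inv(pose(name,obs))
    return cv2.projectPoints(np.array(P,float).reshape(-1,1,3),cv2.Rodrigues(T[:3,:3])[0],T[:3,3],K(m),np.array(m["dist"],float))[0][:,0]
def px(at): return [at[0]*560,at[1]*420]
E
cat > a.py <<'E'
from h import *
np.set_printoptions(precision=1,suppress=True)
ims=[]
for c in ["scene","top"]:
    im=camera(c); cv2.imwrite(f"pics/{c}0.png",im[:,:,::-1])
for n in ["motor_center","motor_shaft","cradle_axis","holddown_hinge","holddown_tip","short_motor_center","spool_center","wheel_center","cleaner_center","screwdriver_grip"]:
    R={}
    for c in ["scene","top"]:
        R[c]=mark_of(n,c)[:3]
        print(n,c,[(np.round(px(r["at"]),1),round(r["p"],2)) for r in R[c]])
    if all(R.values()):
        print("   ",*tri([ray(c,px(R[c][0]["at"])) for c in R]))
print(get_obs()["time"],get_obs()["eef_rot"],pose("scene"),pose("top"))
E
python3 a.py
```

```text
pics
motor_center scene [(array([334.7, 186. ]), 0.74)]
motor_center top [(array([212.9, 179.9]), 0.61)]
    [614.8 128.6  49.7] [np.float64(4.292380671974331), np.float64(4.292380671974288)]
motor_shaft scene [(array([336.5, 172.5]), 0.9), (array([181.7, 285. ]), 0.38)]
motor_shaft top [(array([208. , 172.9]), 0.89)]
    [612.8 126.  123.1] [np.float64(3.4023353162832777), np.float64(3.402335316283305)]
cradle_axis scene [(array([192.9, 208.2]), 0.94), (array([265.6, 107.1]), 0.85), (array([265.5, 241.2]), 0.72)]
cradle_axis top [(array([335.1, 195.1]), 0.92), (array([358.8, 303.1]), 0.85), (array([158.3, 333.4]), 0.58)]
    [ 496.5 -194.9  277.3] [np.float64(70.50939747679575), np.float64(70.50939747679578)]
holddown_hinge scene [(array([177.5, 225. ]), 0.85), (array([274.9, 119.6]), 0.66), (array([270. , 261.5]), 0.58)]
holddown_hinge top [(array([352.7, 168.5]), 0.79), (array([170.2, 303.8]), 0.71)]
    [ 529.7 -238.8  321.5] [np.float64(88.51682958786246), np.float64(88.51682958786253)]
holddown_tip scene [(array([267.9, 246.5]), 0.72), (array([169.6, 194.8]), 0.72), (array([252
[... 869 characters left out ...]
.2, 163.9]), 0.35)]
cleaner_center top [(array([433.1, 155.1]), 0.91)]
    [ 664.6 -389.7   48.4] [np.float64(3.010452914927442), np.float64(3.010452914927538)]
screwdriver_grip scene [(array([181.6, 283.9]), 0.55)]
screwdriver_grip top [(array([296.2, 119.6]), 0.72), (array([426.7, 243.5]), 0.67)]
    [ 619.1 -233.3  333.6] [np.float64(171.89064748892088), np.float64(171.89064748892082)]
1.1 [[-0.9  0.4  0. ]
 [ 0.4  0.9  0. ]
 [ 0.   0.  -1. ]] [[   0.8    0.5   -0.3  889.9]
 [   0.6   -0.7    0.4 -479.7]
 [   0.    -0.5   -0.9 1060.2]
 [   0.     0.     0.     1. ]] [[  -0.    -1.     0.2  385.5]
 [  -1.     0.     0.   -47.6]
 [  -0.    -0.2   -1.  1030. ]
 [   0.     0.     0.     1. ]]
```

View pics/scene0.png

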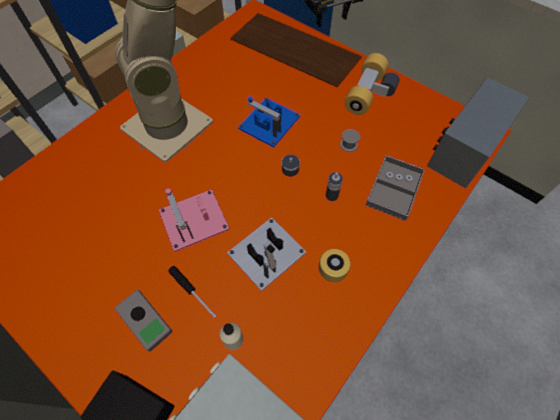

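View pics/top0.png

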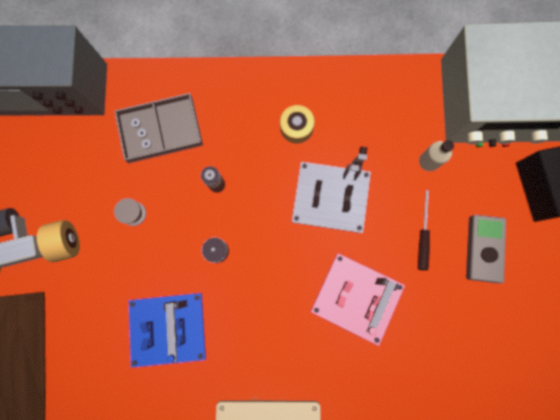

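Scene view: the real silver cradle is at about (267,253), with the upright motor at (335,186). Top view: cradle at (333,196) with the hinge side up (row 168), motor at (212,178). The blue and pink cradles are decoys. Next I fit the cradle's pose.

```bash
cat > b.py <<'E'
from h import *
np.set_printoptions(precision=1,suppress=True)
s=cv2.imread("pics/scene0.png");t=cv2.imread("pics/top0.png")
a=cv2.resize(s[205:305,217:317],(400,400),interpolation=cv2.INTER_CUBIC);b=cv2.resize(t[140:240,282:382],(400,400),interpolation=cv2.INTER_CUBIC)
cv2.imwrite("pics/crop.png",np.hstack([a,b]))
print("axis",*tri([ray("scene",[265.5,241.2]),ray("top",[335.1,195.1])]), atz("top",[335.1,195.1],70),atz("scene",[265.5,241.2],70))
print("hinge",*tri([ray("scene",[270,261.5]),ray("top",[352.7,168.5])]))
# motor silhouettes
from scipy.optimize import least_squares
for n in ["motor_center","short_motor_center"]:
  for c in ["scene","top"]:
    camera(c); r=regions_of(n,c)
    if r: print(n,c,r[0]["p"],px(r[0]["at"]),r[0]["pixels"].sum())
    if r and n=="motor_center": np.save("m_"+c,r[0]["pixels"])
print(atz("top",[208,172.9],122),atz("scene",[336.5,172.5],122))
print(camera_model("wrist")["mount"],get_obs()["eef_rot"])
E
python3 b.py
```

```text
axis [ 573.8 -151.5   70.3] [np.float64(6.3164876555416685), np.float64(6.3164876555416765)] [ 569.7 -156.3   70. ] [ 577.8 -146.6   70. ]
hinge [ 628.2 -192.5   88.7] [np.float64(2.982321897589813), np.float64(2.982321897589766)]
motor_center scene 0.79 [335.888, 186.48] 358
motor_center top 0.66 [211.624, 181.482] 421
short_motor_center scene 0.54 [290.584, 165.69] 345
short_motor_center top 0.95 [213.416, 247.296] 511
[610.8 123.5 122. ] [614.3 129.8 122. ]
[[  -0.    -1.    -0.2   67.6]
 [   1.    -0.     0.    -1.3]
 [  -0.    -0.2    1.  -161.4]
 [   0.     0.     0.     1. ]] [[-0.9  0.4  0. ]
 [ 0.4  0.9  0. ]
 [-0.   0.  -1. ]]
```

View pics/crop.png

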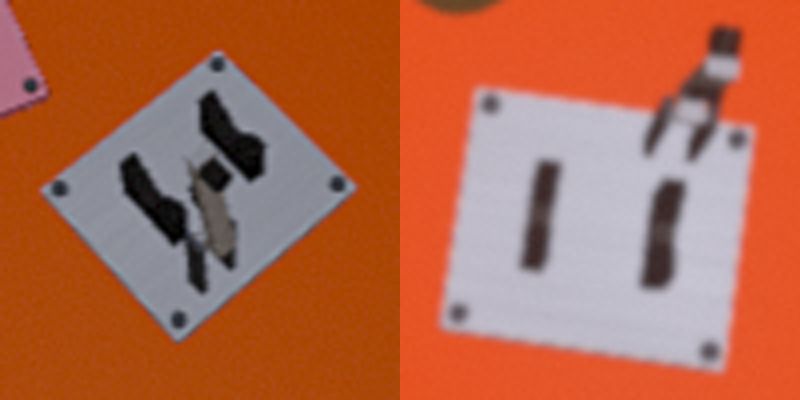

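Crop: the base corners are clear in both views and the hold-down arm stands open on the upper right (far +x, -y corner). I fit the corners, plus the motor's silhouette.

```bash
cat > c.py <<'E'
from h import *
from scipy.optimize import least_squares,minimize
np.set_printoptions(precision=3,suppress=True)
C={"top":[(300.75,162),(370.75,171.75),(362.75,232.75),(292.25,222)],"scene":[(306,251.75),(261.5,290.25),(227.25,252.25),(271.5,217.75)]}
L=np.array([[75,85,12],[75,-85,12],[-75,-85,12],[-75,85,12]],float)
def W(p,L): c,s=np.cos(p[2]),np.sin(p[2]); return L@np.array([[c,s,0],[-s,c,0],[0,0,1]])+[p[0],p[1],0]
for cs in (["top"],["scene"],["top","scene"]):
    r=least_squares(lambda p:np.concatenate([(proj(c,W(p,L))-C[c]).ravel() for c in cs]),[600,-150,-.1])
    print(cs,r.x,np.degrees(r.x[2]),np.abs(r.fun).max())
# motor hull fit
a=np.linspace(0,6.28,40);ci=np.c_[np.cos(a),np.sin(a)]
P=np.vstack([np.c_[ci*21,0*a],np.c_[ci*21,0*a+100]]);S=np.vstack([np.c_[ci*4,0*a+100],np.c_[ci*4,0*a+122]])
for c in ["top","scene"]:
    m=np.load(f"m_{c}.npy")
def iou(p,cs):
    v=0
    for c in cs:
        m=np.load(f"m_{c}.npy");k=8
        M=cv2.resize(m.astype(np.uint8),None,fx=k,fy=k,interpolation=cv2.INTER_NEAREST);R=np.zeros_like(M)
        for Q in(P,S): cv2.fillConvexPoly(R,cv2.convexHull(((proj(c,Q+[p[0],p[1],0])+.5)*k).astype(np.int32)),1)
        v-=(R&M).sum()/(R|M).sum()
    return v/len(cs)
for cs in (["top"],["scene"],["top","scene"]):
    r=minimize(iou,[613,127],(cs,),method="Nelder-Mead",options=dict(initial_simplex=[[613,127],[621,127],[613,135]])); print(cs,r.x,r.fun)
E
python3 c.py
```

```text
['top'] [ 576.775 -154.105   -0.155] -8.909210559543602 0.4809205640339087
['scene'] [ 584.039 -151.06    -0.159] -9.093399118308328 0.4845346644752908
['top', 'scene'] [ 579.749 -152.803   -0.156] -8.957276872570372 1.8193853003798495
['top'] [612.086 124.851] -0.8874962796388769
['scene'] [614.399 129.403] -0.9000876424189308
['top', 'scene'] [615.086 127.067] -0.8806301330176255
```

```bash
cat >> h.py <<'E'
from scipy.spatial.transform import Rotation as Ro
def tool(theta,yaw):
    "theta deg: 0 = pointing down, 90 = level along -Y of cradle; camera on the +Y side"
    Y=np.array([-np.sin(yaw),np.cos(yaw),0]);X=np.array([np.cos(yaw),np.sin(yaw),0]);Z=np.array([0,0,1.])
    t=np.radians(theta); z=-np.sin(t)*Y-np.cos(t)*Z
    return np.c_[np.cross(X,z),X,z]
def go(pos,R,o=None):
    o=o or get_obs();A=np.array(o["eef_rot"])
    print("shift cm",np.round(A.T@(np.array(pos)-o["ee_pos"])/10,2),"turn",np.round(Ro.from_matrix(A.T@R).as_rotvec(degrees=True),2))
E
python3 -c "
from h import *
go([613,150,320],tool(0,-.156))"
```

```text
shift cm [-48.36 -21.95  -9.74] turn [ 1.000e-02 -0.000e+00  7.271e+01]
```

```bash
python3 -m jog '-12 -5.5 -9.7 0 0 18 8.7; -48.4 -22 -9.7 0 0 72.7 8.7;-48.4 -22 -9.7 0 0 72.7 8.7;-48.4 -22 -9.7 0 0 72.7 8.7;-48.4 -22 -9.7 0 0 72.7 8.7;-48.4 -22 -9.7 0 0 72.7 8.7;-48.4 -22 -9.7 0 0 72.7 8.7;-48.4 -22 -9.7 0 0 72.7 8.7;-48.4 -22 -9.7 0 0 72.7 8.7;-48.4 -22 -9.7 0 0 72.7 8.7'
python3 -c "
from h import *
go([613,150,320],tool(0,-.156)); print(get_obs()['q'])"
```

```text
time: 2.33
ee_pos: [533.6, 245.8, 301.8]
eef_rot: [[0.143, 0.99, 0.001], [0.99, -0.143, 0.001], [0.001, 0.0, -1.0]]
force: [0.3, 1.6, 0.2]
opening: 87.1
gripper_force: 0.0
shift cm [-8.35  9.22 -1.82] turn [ 0.03 -0.04  0.74]
[-0.76781174  0.21765274  0.31174643  1.45367387 -0.06680593  1.47989535
 -0.59996532]
```

```bash
python3 -m jog '-8.3 9.2 -1.8 0 0 0.7 8.7;-8.3 9.2 -1.8 0 0 0.7 8.7;-8.3 9.2 -1.8 0 0 0.7 8.7;-8.3 9.2 -1.8 0 0 0.7 8.7;-8.3 9.2 -1.8 0 0 0.7 8.7;-8.3 9.2 -1.8 0 0 0.7 8.7'
cat > d.py <<'E'
from h import *
import sys
np.set_printoptions(precision=1,suppress=True)
o=get_obs(); im=camera("wrist"); cv2.imwrite(f"pics/{sys.argv[1]}.png",im[:,:,::-1])
print(o["time"],o["ee_pos"],o["q"])
for n,z in [("motor_center",50),("motor_shaft",122),("cradle_axis",70),("holddown_hinge",90)]:
    for r in mark_of(n,"wrist")[:2]: print(n,px(r["at"]),r["p"],atz("wrist",px(r["at"]),z,o))
E
python3 d.py w1
```

```text
time: 2.83
ee_pos: [612.4, 153.2, 318.9]
eef_rot: [[0.149, 0.989, -0.0], [0.989, -0.149, 0.0], [0.0, -0.001, -1.0]]
force: [-0.3, 1.2, -0.1]
opening: 86.8
gripper_force: 0.0
2.8333 [612.4 153.2 318.9] [-0.6  0.3  0.4  1.3 -0.1  1.5 -0.4]
motor_center [282.12800000000004, 198.996] 0.85 [614.  124.5  50. ]
motor_shaft [280.0, 213.90599999999998] 0.68 [611.  125.6 122. ]
holddown_hinge [12.6, 174.006] 0.56 [328.9 204.8  90. ]
```

View pics/w1.png

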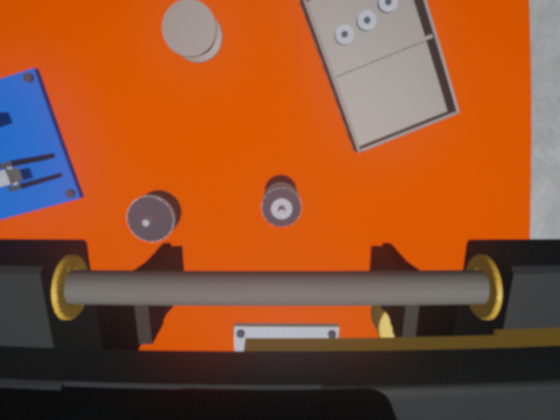

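Motor tip ring at (281,209) and the axis agrees with the fits, at about (612.5,126). Next, the cradle from near.

```bash
python3 -c "
from h import *
print(atz('wrist',[281,209],122))
go([575,-210,335],tool(0,-.156))"
python3 -m jog '-36.3 1.7 -1.6 0 0 0 8.7;-36.3 1.7 -1.6 0 0 0 8.7;-36.3 1.7 -1.6 0 0 0 8.7;-36.3 1.7 -1.6 0 0 0 8.7;-36.3 1.7 -1.6 0 0 0 8.7;-36.3 1.7 -1.6 0 0 0 8.7;-36.3 1.7 -1.6 0 0 0 8.7;-36.3 1.7 -1.6 0 0 0 8.7;-36.3 1.7 -1.6 0 0 0 8.7;-36.3 1.7 -1.6 0 0 0 8.7'
python3 -m jog '0 0 0 0 0 0 8.7;0 0 0 0 0 0 8.7'
python3 d.py w2
```

```text
[612.36070889 131.25089111 122.        ]
shift cm [-36.55   1.69  -1.61] turn [-0.01 -0.03  0.5 ]
time: 3.92
ee_pos: [572.8, -216.2, 335.8]
eef_rot: [[0.157, 0.988, 0.0], [0.988, -0.157, -0.003], [-0.003, 0.001, -1.0]]
force: [-0.2, -0.4, 1.2]
opening: 86.9
gripper_force: 0.0
time: 4.08
ee_pos: [575.7, -207.4, 335.0]
eef_rot: [[0.147, 0.989, 0.0], [0.989, -0.147, 0.001], [0.001, -0.0, -1.0]]
force: [0.3, 0.6, 0.6]
opening: 86.8
gripper_force: 0.0
4.0833 [ 575.7 -207.4  335. ] [-0.2  0.3  0.6  1.3 -0.2  1.6  0.2]
motor_shaft [323.67999999999995, 160.398] 0.54 [ 625.3 -190.7  122. ]
cradle_axis [267.176, 126.798] 0.67 [ 572.9 -150.8   70. ]
holddown_hinge [320.712, 158.71800000000002] 0.82 [ 625.8 -192.5   90. ]
holddown_hinge [114.184, 247.38] 0.72 [ 376.  -258.8   90. ]
```

View pics/w2.png

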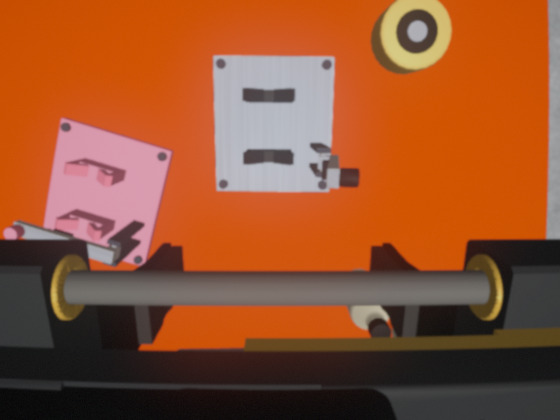

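The cradle's corners are at (213,56),(334,57),(332,193),(215,191), with saddles at (268,95) and (268,157). The arm leans outward on the lower right, knob at (349,177). I refit with all three cameras.

```bash
cat > e.py <<'E'
from h import *
from scipy.optimize import least_squares
np.set_printoptions(precision=3,suppress=True)
exec(open("c.py").read().split("for cs")[0].split("suppress=True)")[1])
o=dict(ee_pos=[575.7,-207.4,335.0],eef_rot=get_obs()["eef_rot"])
C["wrist"]=[(334.5,57),(332.5,193),(215,191.5),(213,56)]
for cs in (["wrist"],["top","scene","wrist"]):
    r=least_squares(lambda p:np.concatenate([(proj(c,W(p,L),o)-C[c]).ravel() for c in cs]),[600,-150,-.1])
    print(cs,r.x,np.degrees(r.x[2])); print(r.fun.reshape(-1,2).round(1).tolist())
p=r.x
S=np.array([[28,36,64],[-28,36,64],[28,-36,64],[-28,-36,64],[0,0,70],[60,-36,90]],float)
print(proj("wrist",W(p,S),o))
# hold-down angle from knob
def tip(a): return W(p,np.array([[60-104*np.cos(a)+17*np.sin(a),-36,90+104*np.sin(a)+17*np.cos(a)]]))
for a in (1.4,1.5,1.6,1.7,1.8): print(a,tip(a)[0],*[proj(c,tip(a),o)[0] for c in("wrist","top","scene")])
E
python3 e.py; python3 -c "
from h import *
o=dict(ee_pos=[612.4,153.2,318.9],eef_rot=[[.149,.989,0],[.989,-.149,0],[0,0,-1.]])
print(atz('wrist',[281,207],100,o),atz('wrist',[281,209],122,o))
go([612.5,127.5,50]-tool(40,-.156)[:,2]*91,tool(40,-.156))"
```

```text
['wrist'] [ 579.584 -153.227   -0.153] -8.748657448987101
[[0.7, -0.3], [-2.4, -0.3], [1.8, 0.5], [-0.2, 0.0]]
['top', 'scene', 'wrist'] [ 579.635 -153.093   -0.154] -8.812684276545133
[[-0.4, -1.4], [-0.5, -1.4], [-0.0, -1.1], [-0.9, -0.9], [-1.3, -0.6], [-1.7, -0.2], [-1.9, -0.0], [-1.7, -0.9], [0.8, -0.4], [-2.4, -0.4], [1.8, 0.4], [-0.1, -0.2]]
[[298.736  95.01 ]
 [248.473  94.681]
 [297.513 159.594]
 [249.069 159.281]
 [273.403 127.821]
 [328.179 162.486]]
1.4 [ 632.498 -197.718  195.376] [344.475 177.809] [362.153 151.999] [267.997 247.537]
1.5 [ 642.898 -199.331  194.942] [357.194 177.838] [362.762 147.008] [270.958 250.648]
1.6 [ 653.204 -200.929  193.459] [369.415 177.668] [363.272 142.248] [273.917 253.928]
1.7 [ 663.312 -202.496  190.943] [380.905 177.305] [363.676 137.779] [276.835 257.336]
1.8 [ 673.121 -204.016  187.418] [391.459 176.761] [363.972 133.658] [279.674 260.828]
[612.61062779 127.05781354 100.        ] [612.82293171 130.34525026 122.        ]
shift cm [39.5  -1.21 21.55] turn [  0.17 -40.03   0.49]
```

Predicted saddle columns are about 4.5 px off the observed ones, so the base plate may not be centred on cradle_axis. I measure the dark saddles directly.

```bash
cat > f.py <<'E'
from h import *
np.set_printoptions(precision=1,suppress=True)
o=dict(ee_pos=[575.7,-207.4,335.0],eef_rot=[[.147,.989,0],[.989,-.147,0],[0,0,-1.]])
for c,f,(x0,x1,y0,y1) in [("wrist","w2",(225,305,75,175)),("top","top0",(305,356,175,218)),("scene","scene0",(244,290,225,275))]:
    g=cv2.cvtColor(cv2.imread(f"pics/{f}.png"),cv2.COLOR_BGR2GRAY)[y0:y1,x0:x1]
    n,l,s,ce=cv2.connectedComponentsWithStats((g<95).astype(np.uint8))
    for i in range(1,n):
        if s[i,4]>40:
            ys,xs=np.where(l==i); r=cv2.minAreaRect(np.c_[xs+x0,ys+y0].astype(np.float32)); b=cv2.boxPoints(r)
            print(c,s[i],ce[i]+[x0,y0],np.round(r[0],1),np.round(r[1],1))
            print("   world@64",np.array([atz(c,q,64,o)[:2] for q in b]).tolist(), atz(c,r[0],64,o)[:2])
print(pose("wrist",o)[:3,3])
E
python3 f.py
```

```text
wrist [ 19  14  50  13 564] [268.7  95.1] [268.5  95. ] [12. 49.]
   world@64 [[553.6057154992477, -106.60078681193426], [607.4197587317111, -114.6533014462285], [605.6341762025716, -127.46384414221455], [551.4738323373075, -119.36390453524052]] [ 579.5 -117. ]
wrist [ 19  75  49  14 585] [268.  155.9] [268.  156.5] [13. 48.]
   world@64 [[542.4412805420393, -173.12230629153265], [597.0019526202746, -181.2656624008777], [594.9425562578675, -196.0802892535285], [539.9479918830473, -187.87733943459267]] [ 568.6 -184.6]
top [  8   6   8  26 123] [316.6 193.7] [316.8 193.5] [ 4.9 25.8]
   world@64 [[546.2456363596971, -105.04339278050844], [605.306836401093, -114.91463763105861], [603.4498198662209, -126.03277947863609], [544.4417762245313, -116.06795064136173]] [ 574.7 -115.5]
top [ 38  11  10  26 153] [347.2 198.4] [347.2 198.4] [ 6.3 25.9]
   world@64 [[534.7344467486266, -172.04021265589665], [593.804119736257, -182.3143584480735], [591.4956143055358, -196.43860621065687], [532.4969962467248, -186.04620999098805]] [ 563.  -184.2]
scene [ 0  0 16 12 94] [249.2 228.8] [251.5 230.5] [11
[... 301 characters left out ...]
300718496759], [578.7402017799094, -61.72774684534244], [611.8809727233951, -67.4348823488229], [610.8334050028502, -84.24945856486823]] [594.9 -73.1]
scene [ 23   3  17  23 190] [274.3 239.2] [274.3 238.8] [24.   9.2]
   world@64 [[554.4103018803444, -131.81303678002786], [555.5931202252352, -104.85990262057851], [625.0918880128007, -115.73747769050487], [623.3145608768699, -141.97501477793384]] [ 590.  -123.7]
scene [  3  18  29  32 407] [262.9 257.4] [261.  258.5] [31. 28.]
   world@64 [[539.9069872637508, -180.68673509999218], [599.7190315497905, -132.37106578637497], [656.1028058357226, -201.6327894094457], [598.7153158268616, -247.95590269022568]] [ 599.2 -191.4]
[ 584.6 -141.9  496.4]
```

Saddles give cradle_axis ≈ (574,-151), yaw ≈ -0.157, and the wrist network agrees. Plan: pick with the tool pointing +Y at 38° below level. After a 90° turn the tool points down with the body leaning over the shaft side.

```bash
cat >> h.py <<'E'
YAW=-.157; MC=np.array([612.5,127.5,50]); CA=np.array([574,-151,70.])
E
python3 -c "
from h import *
R=tool(-52,YAW); p=MC-80*R[:,2]; print(p)
go([590,30,220],R);go(p,R)"
```

```text
[602.64319508  65.23449219  99.25291803]
shift cm [23.68 -2.06 11.51] turn [-0.26 51.97  0.53]
shift cm [27.34 -1.33 23.59] turn [-0.26 51.97  0.53]
```

```bash
python3 -m jog '6 -0.5 0 0 13 0 8.7;12 -1 3 0 26 0 8.7;18 -1.5 7 0 39 0 8.7;23.7 -2 11.5 -0.3 52 0.5 8.7;23.7 -2 11.5 -0.3 52 0.5 8.7;23.7 -2 11.5 -0.3 52 0.5 8.7;23.7 -2 11.5 -0.3 52 0.5 8.7;23.7 -2 11.5 -0.3 52 0.5 8.7;23.7 -2 11.5 -0.3 52 0.5 8.7;23.7 -2 11.5 -0.3 52 0.5 8.7'
python3 -c "
from h import *
R=tool(-52,YAW); print(np.round(get_obs()['q'],2))
go([590,30,220],R);go(MC-80*R[:,2],R)"
```

```text
time: 5.17
ee_pos: [590.9, 28.4, 219.9]
eef_rot: [[0.098, 0.987, 0.125], [0.609, -0.158, 0.777], [0.787, 0.0, -0.617]]
force: [0.3, -0.7, 0.9]
opening: 87.0
gripper_force: 0.0
[ 0.03  0.4   0.4   1.71 -1.02  1.49  0.58]
shift cm [ 0.1  -0.11  0.11] turn [ 0.11  0.09 -0.06]
shift cm [-7.13  0.57 10.45] turn [ 0.11  0.09 -0.06]
```

```bash
python3 -m jog '-3.5 0.3 5 0 0 0 8.7;-7.1 0.6 10.4 0 0 0 8.7;-7.1 0.6 10.4 0 0 0 8.7;-7.1 0.6 10.4 0 0 0 8.7;-7.1 0.6 10.4 0 0 0 8.7;-7.1 0.6 10.4 0 0 0 8.7'
python3 d.py w3
python3 -c "
from h import *
R=tool(-52,YAW); print(np.round(get_obs()['q'],2)); o=get_obs()
print(proj('wrist',[MC+[0,0,-50],MC,MC+[0,0,50],MC+[0,0,72]],o).round(1))
go(MC-80*R[:,2],R);go(MC+19*R[:,2],R)"
```

```text
time: 5.67
ee_pos: [604.3, 64.6, 103.0]
eef_rot: [[0.094, 0.987, 0.127], [0.609, -0.158, 0.777], [0.788, 0.004, -0.616]]
force: [-0.1, 0.1, 1.2]
opening: 86.7
gripper_force: 0.0
5.6667 [604.3  64.6 103. ] [ 0.   0.6  0.3  1.8 -1.1  1.3  0.7]
motor_shaft [273.672, 143.01000000000002] 0.68 [611.7 125.2 122. ]
[ 0.01  0.56  0.34  1.78 -1.12  1.33  0.75]
[[275.  257.3]
 [275.1 219.5]
 [275.3 167.8]
 [275.4 138.5]]
shift cm [-0.2  -0.12  0.21] turn [0.26 0.01 0.08]
shift cm [-0.2  -0.17 10.11] turn [0.26 0.01 0.08]
```

View pics/w3.png

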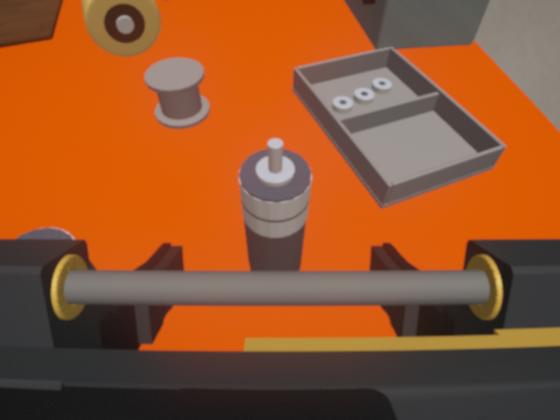

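Motor tip at (275,141), predicted (275.4,138.5): laterally right on, and about 2 mm nearer than assumed. I advance, stopping slightly short so the shaft clears the gripper body.

```bash
sed -i 's/612.5,127.5,50/612.5,125.5,50/' h.py; python3 -m jog '0 0 1.5 0 0 0 8.7;0 0 3 0 0 0 8.7;0 0 4.5 0 0 0 8.7;0 0 4.5 0 0 0 8.7;0 0 4.5 0 0 0 8.7'
python3 -c "
from h import *
R=tool(-52,YAW)
go(MC+13*R[:,2],R)"
```

```text
time: 6.33
ee_pos: [607.6, 102.3, 71.4]
eef_rot: [[0.097, 0.988, 0.122], [0.607, -0.156, 0.779], [0.788, -0.001, -0.615]]
force: [0.0, 0.1, 1.4]
opening: 87.1
gripper_force: 0.0
shift cm [-0.23  0.12  4.49] turn [-0.06 -0.04 -0.05]
```

```bash
python3 -m jog '-0.2 0.1 1.2 0 0 0 8.7;-0.2 0.1 2.4 0 0 0 8.7;-0.2 0.1 3.5 0 0 0 8.7;-0.2 0.1 4.5 0 0 0 8.7;-0.2 0.1 4.5 0 0 0 8.7;-0.2 0.1 4.5 0 0 0 8.7' 
python3 -c "
from h import *
R=tool(-52,YAW)
go(MC+13*R[:,2],R)"
python3 -m jog '0 0 0 0 0 0 4.6;0 0 0 0 0 0 4.6;0 0 0 0 0 0 4.3;0 0 0 0 0 0 4;0 0 0 0 0 0 3.5;0 0 0 0 0 0 3;0 0 0 0 0 0 3' 35
```

```text
time: 6.83
ee_pos: [614.6, 134.9, 42.8]
eef_rot: [[0.097, 0.988, 0.124], [0.608, -0.157, 0.778], [0.788, -0.0, -0.615]]
force: [-0.6, -0.0, 0.3]
opening: 86.7
gripper_force: 0.0
shift cm [-0.02 -0.06  0.1 ] turn [ 0.05 -0.03 -0.04]
time: 7.42
ee_pos: [615.0, 134.0, 43.2]
eef_rot: [[0.097, 0.987, 0.125], [0.608, -0.158, 0.778], [0.788, 0.001, -0.616]]
force: [-0.7, -0.0, 0.8]
opening: 48.4
gripper_force: 0.0
```

```bash
python3 -m jog '0 0 0 0 0 0 3;0 0 0 0 0 0 3;0 0 0 0 0 0 3;0 0 0 0 0 0 3;0 0 0 0 0 0 3;0 0 0 0 0 0 3' 35; python3 -c "
from h import *
R=tool(-52,YAW)
go(MC+13*R[:,2],R)"
```

```text
time: 7.92
ee_pos: [614.8, 134.2, 43.2]
eef_rot: [[0.097, 0.987, 0.125], [0.608, -0.158, 0.778], [0.788, 0.001, -0.615]]
force: [-3.0, -0.6, 2.1]
opening: 41.3
gripper_force: 35.0
shift cm [-0.02 -0.09  0.18] turn [ 0.1  -0.02 -0.03]
```

Gripped: opening 41.3 mm, 35 N. Lift straight up.

```bash
python3 -c "
from h import *
o=get_obs();A=np.array(o['eef_rot']);print('up',A.T@[0,0,1.])"
python3 -m jog '1.2 0 -0.9 0 0 0 3;3.9 0 -3.1 0 0 0 3;6.3 0 -4.9 0 0 0 3;9.5 0 -7.4 0 0 0 3;12.6 0 -9.8 0 0 0 3;15.8 0 -12.3 0 0 0 3;17.3 0 -13.5 0 0 0 3;17.3 0 -13.5 0 0 0 3;17.3 0 -13.5 0 0 0 3' 45
python3 -c "
from h import *
R=tool(38,YAW)
X=R[:,1];Y=np.array([-X[1],X[0],0]);F=CA-Y*6.8-[0,0,8.8]
print(F,np.round(get_obs()['q'],2))
go(F+[0,0,150],R);go(F+[0,0,60],R)"
```

```text
up [ 7.88174755e-01  7.10530997e-04 -6.15451095e-01]
time: 8.67
ee_pos: [614.7, 134.0, 262.2]
eef_rot: [[0.096, 0.987, 0.126], [0.609, -0.158, 0.777], [0.787, 0.002, -0.616]]
force: [-0.5, -0.5, -5.7]
opening: 41.4
gripper_force: 45.0
[ 572.93678048 -157.7163654    61.2       ] [-0.1   0.32  0.32  1.7  -1.04  1.37  0.4 ]
shift cm [-22.18   0.48 -20.06] turn [  0.14 -89.94  -0.11]
shift cm [-29.27   0.47 -14.51] turn [  0.14 -89.94  -0.11]
```

```bash
python3 -m jog '-1.5 0 -1.3 0 -4 0 3;-3 0 -2.7 0 -10 0 3;-4.5 0 -4 0 -16 0 3;-6 0.1 -5.4 0 -22 0 3;-7.5 0.1 -6.7 0 -28 0 3;-9 0.2 -8 0 -34 0 3;-10.5 0.2 -9.4 0 -40 0 3;-12 0.2 -10.7 0 -46 0 3;-13.5 0.3 -12 0 -52 0 3;-15 0.3 -13.4 0 -58 0 3'
python3 -c "
from h import *
R=tool(38,YAW)
print(np.round(get_obs()['q'],2))
F=np.array([572.94,-157.72,61.2])
go(F+[0,0,150],R);go(F+[0,0,60],R)"
```

```text
time: 9.5
ee_pos: [585.5, -62.2, 224.4]
eef_rot: [[0.156, 0.988, -0.02], [0.982, -0.157, -0.108], [-0.11, -0.003, -0.994]]
force: [-0.1, 0.9, -4.9]
opening: 40.9
gripper_force: 45.0
[-0.41  0.27  0.45  1.57 -0.01  1.34 -0.13]
shift cm [-9.43  0.26  2.37] turn [-1.600e-01 -3.168e+01  2.000e-02]
shift cm [-8.44  0.29 11.31] turn [-1.600e-01 -3.168e+01  2.000e-02]
```

```bash
python3 -m jog '-2 0 0 0 -6 0 3;-4 0.1 0.5 0 -12 0 3;-6 0.2 1 0 -18 0 3;-7.6 0.2 1.6 0 -24 0 3;-9 0.3 2.2 0 -30 0 3;-9.4 0.3 2.4 -0.1 -31.7 0 3;-9.4 0.3 2.4 -0.1 -31.7 0 3;-9.4 0.3 2.4 -0.1 -31.7 0 3;-9.4 0.3 2.4 -0.1 -31.7 0 3;-9.4 0.3 2.4 -0.1 -31.7 0 3'
cat > g.py <<'E'
from h import *
import sys
R=tool(38,YAW); F=np.array([572.94,-157.72,61.2])
print(np.round(get_obs()['q'],2),get_obs()["force"])
for h in map(float,sys.argv[1:]): print(h,end=" ");go(F+[0,0,h],R)
E
python3 g.py 150 60 20
```

```text
time: 10.33
ee_pos: [574.3, -157.4, 213.5]
eef_rot: [[0.128, 0.987, -0.094], [0.782, -0.159, -0.602], [-0.61, 0.004, -0.793]]
force: [1.0, 0.5, -4.7]
opening: 41.2
gripper_force: 45.0
[-0.57  0.38  0.51  1.63  0.46  1.36 -0.38] [ 0.95768484  0.45461006 -4.68616428]
150.0 shift cm [ 0.09 -0.13  0.21] turn [ 0.08 -0.44 -0.25]
60.0 shift cm [ 5.58 -0.17  7.35] turn [ 0.08 -0.44 -0.25]
20.0 shift cm [ 8.02 -0.18 10.52] turn [ 0.08 -0.44 -0.25]
```

```bash
python3 -m jog '1.5 0 2 0 0 0 3;3.2 -0.1 4.2 0 -0.4 -0.2 3;4.8 -0.1 6.3 0 -0.4 -0.2 3;6.2 -0.2 8.1 0 -0.4 -0.2 3;6.8 -0.2 8.9 0 -0.4 -0.2 3;6.8 -0.2 8.9 0 -0.4 -0.2 3;6.8 -0.2 8.9 0 -0.4 -0.2 3'
python3 g.py 40 20 0
python3 - <<'E'
from h import *
s=camera("scene")[:,:,::-1];t=camera("top")[:,:,::-1]
cv2.imwrite("pics/p1.png",np.hstack([cv2.resize(s[195:305,212:312],(400,440),interpolation=3),cv2.resize(t[130:240,282:382],(400,440),interpolation=3)]))
E
```

```text
time: 10.92
ee_pos: [572.9, -157.6, 101.9]
eef_rot: [[0.123, 0.988, -0.095], [0.777, -0.155, -0.609], [-0.617, 0.001, -0.787]]
force: [-0.6, 0.6, -4.0]
opening: 41.4
gripper_force: 45.0
[-0.55  0.51  0.49  1.73  0.45  1.17 -0.48] [-0.55713954  0.6044835  -4.001626  ]
40.0 shift cm [0.03 0.01 0.06] turn [ 0.09  0.08 -0.  ]
20.0 shift cm [1.27 0.01 1.64] turn [ 0.09  0.08 -0.  ]
0.0 shift cm [2.5  0.   3.21] turn [ 0.09  0.08 -0.  ]
```

View pics/p1.png

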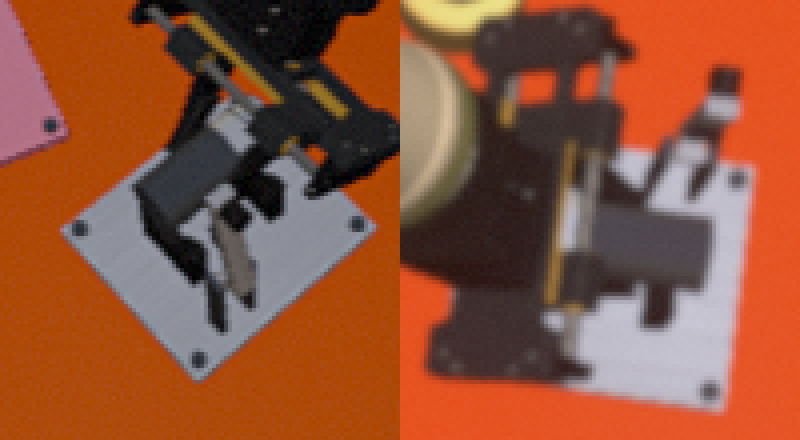

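The motor hangs level over the saddles with its tail to the hinge side and its shaft the other way; no contact. I check the tail position from the top view.

```bash
python3 - <<'E'
from h import *
X=np.array([np.cos(YAW),np.sin(YAW),0]);Y=np.array([-X[1],X[0],0])
# tail end top edge (z=131) centre, crop (712,250); body near (640,243)
for c in [(712,250),(640,242)]:
    p=atz("top",[(c[0]-400)/4+282,c[1]/4+130],131); d=p-CA; print(p,d@X,d@Y)
camera("top")
for r in regions_of("motor","top")[:2]:
    ys,xs=np.where(r["pixels"]); print(r["p"],xs.max(),ys.min(),ys.max())
E
python3 -m jog '0.6 0 0.8 0 0 0 3;1.3 0 1.6 0 0 0 3;1.7 0 2.2 0 0 0 3;1.9 0 2.5 0 0 0 3;1.9 0 2.5 0 0 0 3;1.9 0 2.5 0 0 0 3'
python3 g.py 0
```

```text
[ 563.13127714 -201.8949566   131.        ] -2.7773239270215626 -51.96837707493792
[ 567.75477037 -164.14837718  131.        ] -4.112593075434214 -13.963140537942357
0.89 360 181 203
time: 11.62
ee_pos: [572.1, -157.9, 69.2]
eef_rot: [[0.122, 0.988, -0.096], [0.777, -0.155, -0.61], [-0.617, -0.0, -0.787]]
force: [-0.7, -0.1, -4.8]
opening: 40.8
gripper_force: 45.0
[-0.54  0.56  0.48  1.74  0.44  1.12 -0.5 ] [-0.70894147 -0.05390235 -4.82696755]
0.0 shift cm [0.52 0.08 0.61] turn [0.03 0.13 0.07]
```

```bash
python3 -m jog '0.12 0.05 0.16 0 0 0 3;0.25 0.05 0.32 0 0 0 3;0.31 0.05 0.4 0 0 0 3;0.31 0.05 0.4 0 0 0 3'
python3 -m jog '0.06 0 0.08 0 0 0 3;0.12 0 0.16 0 0 0 3;0.12 0 0.16 0 0 0 3;0.12 0 0.16 0 0 0 3'; python3 g.py 0
```

```text
time: 11.95
ee_pos: [572.8, -157.8, 64.2]
eef_rot: [[0.122, 0.988, -0.095], [0.777, -0.155, -0.61], [-0.617, 0.0, -0.787]]
force: [-0.2, 0.1, -4.1]
opening: 41.1
gripper_force: 45.0
time: 12.28
ee_pos: [573.3, -158.0, 62.7]
eef_rot: [[0.123, 0.988, -0.094], [0.777, -0.155, -0.61], [-0.617, 0.001, -0.787]]
force: [1.5, -0.8, -1.7]
opening: 41.7
gripper_force: 45.0
[-0.54  0.57  0.48  1.74  0.44  1.11 -0.51] [ 1.46333845 -0.8256608  -1.71712253]
0.0 shift cm [ 0.11 -0.04  0.11] turn [0.12 0.1  0.03]
```

```bash
python3 -m jog '0.03 0 0.04 0 0 0 3;0.06 0 0.08 0 0 0 3;0.06 0 0.08 0 0 0 3'; python3 -m jog '0.03 0 0.04 0 0 0 3;0.06 0 0.08 0 0 0 3;0.06 0 0.08 0 0 0 3'; python3 g.py 0
```

```text
time: 12.53
ee_pos: [573.6, -158.1, 62.4]
eef_rot: [[0.123, 0.988, -0.094], [0.777, -0.155, -0.61], [-0.617, 0.002, -0.787]]
force: [1.7, 0.6, 5.6]
opening: 41.0
gripper_force: 45.0
time: 12.78
ee_pos: [573.6, -158.1, 62.3]
eef_rot: [[0.123, 0.988, -0.094], [0.777, -0.155, -0.611], [-0.618, 0.002, -0.786]]
force: [-2.2, 4.3, 15.6]
opening: 41.0
gripper_force: 45.0
[-0.54  0.57  0.48  1.74  0.44  1.11 -0.51] [-2.15865843  4.27593371 15.57442835]
0.0 shift cm [ 0.09 -0.07  0.07] turn [ 0.13  0.16 -0.01]
```

Seated in both saddles (20 N). I unload, then open gently.

```bash
python3 -m jog '-0.08 0 -0.1 0 0 0 3;-0.08 0 -0.1 0 0 0 3' 10; python3 -m jog '0 0 0 0 0 0 4.4;0 0 0 0 0 0 4.8;0 0 0 0 0 0 5.5;0 0 0 0 0 0 6;0 0 0 0 0 0 6;0 0 0 0 0 0 6;0 0 0 0 0 0 6'
python3 g.py 0; python3 - <<'E'
from h import *
s=camera("scene")[:,:,::-1];t=camera("top")[:,:,::-1]
for c in("scene","top"):
  for n in("motor_shaft","motor_center"):
    print(c,n,[(px(r["at"]),r["p"]) for r in mark_of(n,c)[:2]])
E
```

```text
time: 12.95
ee_pos: [573.5, -158.0, 62.2]
eef_rot: [[0.123, 0.988, -0.094], [0.777, -0.155, -0.61], [-0.617, 0.002, -0.787]]
force: [2.8, 1.0, 4.7]
opening: 41.7
gripper_force: 10.0
time: 13.53
ee_pos: [572.7, -157.9, 61.5]
eef_rot: [[0.122, 0.988, -0.096], [0.777, -0.155, -0.61], [-0.617, 0.0, -0.787]]
force: [0.4, 0.6, -0.6]
opening: 59.4
gripper_force: 0.0
[-0.54  0.57  0.48  1.74  0.44  1.11 -0.51] [ 0.36193472  0.55126818 -0.6481868 ]
0.0 shift cm [0.04 0.02 0.01] turn [0.05 0.1  0.06]
scene motor_shaft []
scene motor_center [([262.91999999999996, 240.618], 0.79)]
top motor_shaft []
top motor_center [([331.68800000000005, 195.888], 0.87)]
```

```bash
python3 -m jog '0 0 -1 0 0 0 6;0 0 -3 0 0 0 6;0 0 -6 0 0 0 6;0 0 -9 0 0 0 6;0 0 -12 0 0 0 6;0 0 -15 0 0 0 4;0 0 -17 0 0 0 2;0 0 -17 0 0 0 0;0 0 -17 0 0 0 0'
python3 - <<'E'
from h import *
o=get_obs();print(o["ee_pos"],o["time"])
X=np.array([np.cos(YAW),np.sin(YAW),0]);Y=np.array([-X[1],X[0],0])
s=camera("scene")[:,:,::-1];t=camera("top")[:,:,::-1]
cv2.imwrite("pics/p2.png",np.hstack([cv2.resize(s[195:305,212:312],(400,440),interpolation=3),cv2.resize(t[130:240,282:382],(400,440),interpolation=3)]))
for c in("scene","top"):
  for n in("motor_shaft","motor_center","holddown_tip"):
    for r in mark_of(n,c)[:3]:
      p=atz(c,px(r["at"]),195 if "hold" in n else 70);d=p-CA; print(c,n,px(r["at"]),r["p"],(d@X).round(1),(d@Y).round(1))
E
```

```text
time: 14.58
ee_pos: [589.6, -53.2, 196.2]
eef_rot: [[0.122, 0.988, -0.093], [0.778, -0.153, -0.609], [-0.616, 0.002, -0.788]]
force: [-1.5, -0.7, -0.3]
opening: 40.5
gripper_force: 0.0
[589.56057616 -53.20643389 196.21871254] 14.5833
scene motor_shaft [283.92, 226.38000000000002] 0.71 3.4 73.0
scene motor_center [266.28, 243.894] 0.69 10.6 1.2
scene holddown_tip [168.61599999999999, 190.68] 0.83 -225.3 -121.7
scene holddown_tip [253.512, 102.018] 0.71 -315.7 240.8
scene holddown_tip [265.384, 242.88600000000002] 0.51 51.7 -33.6
top motor_shaft [301.28000000000003, 190.89000000000001] 0.76 -5.2 71.0
top motor_center [334.376, 197.19] 0.73 -8.5 -4.9
top holddown_tip [370.888, 328.692] 0.59 -270.8 -94.6
top holddown_tip [363.104, 155.316] 0.55 58.7 -39.8
```

View pics/p2.png

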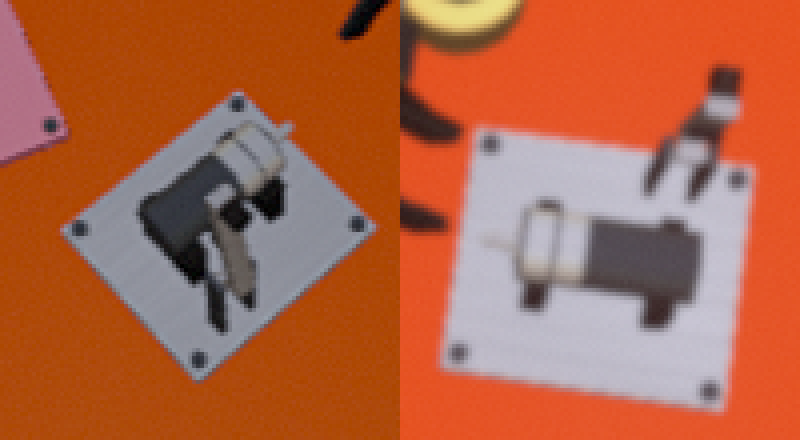

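The motor lies level, centred, shaft at +72 mm and tail on the hinge side. The hold-down stands open with its knob near (364,151) in the top image. Next I go outside the arm with closed fingers.

```bash
cat >> h.py <<'E'
def cw(x,y,z):
    X=np.array([np.cos(YAW),np.sin(YAW),0]);Y=np.array([-X[1],X[0],0]); return np.array([CA[0],CA[1],0])+x*X+y*Y+[0,0,z]
E
cat > k.py <<'E'
from h import *
import sys
o=get_obs(); X=np.array([np.cos(YAW),np.sin(YAW),0]);Y=np.array([-X[1],X[0],0]);d=o["ee_pos"]-CA
print("cradle xyz",np.round([d@X,d@Y,o["ee_pos"][2]],1),"F",np.round(o["force"],1))
for a in sys.argv[1:]: print(a,end=" ");go(cw(*map(float,a.split(","))),tool(0,YAW))
E
python3 k.py 115,-36,240 115,-36,165
```

```text
cradle xyz [ -0.5  97.3 195. ] F [ 0.   0.3 -0. ]
115,-36,240 shift cm [-13.27  11.54   4.69] turn [-1.000e-02  3.812e+01  4.000e-02]
115,-36,165 shift cm [-8.64 11.55 10.59] turn [-1.000e-02  3.812e+01  4.000e-02]
```

```bash
python3 -m jog '-2.5 2 -2 0 5 0 0;-5 4 -2 0 12 0 0;-7.5 6 -1 0 19 0 0;-10 8.5 1.5 0 26 0 0;-12 10.5 3.5 0 33 0 0;-13.3 11.5 4.7 0 38.1 0 0;-13.3 11.5 4.7 0 38.1 0 0;-13.3 11.5 4.7 0 38.1 0 0;-13.3 11.5 4.7 0 38.1 0 0'; python3 k.py 115,-36,165
```

```text
time: 15.73
ee_pos: [681.7, -204.6, 239.9]
eef_rot: [[0.156, 0.988, -0.001], [0.988, -0.156, 0.0], [0.0, -0.001, -1.0]]
force: [-0.3, 1.1, 0.5]
opening: 0.4
gripper_force: 0.0
cradle xyz [114.7 -36.1 239.9] F [-0.3  1.1  0.5]
115,-36,165 shift cm [0.01 0.03 7.49] turn [-0.03 -0.01  0.02]
```

```bash
python3 -m jog '0 0 3 0 0 0 0;0 0 6 0 0 0 0;0 0 6.9 0 0 0 0;0 0 6.9 0 0 0 0;0 -1.5 6.9 0 0 0 0;0 -2.5 6.9 0 0 0 0;0 -3.3 6.9 0 0 0 0;0 -4 6.9 0 0 0 0;0 -4.6 6.9 0 0 0 0;0 -5.3 6.9 0 0 0 0'; python3 k.py
python3 - <<'E'
from h import *
camera("top");camera("scene")
X=np.array([np.cos(YAW),np.sin(YAW),0]);Y=np.array([-X[1],X[0],0])
for c in("top","scene"):
    for r in mark_of("holddown_tip",c)[:4]:
        d=atz(c,px(r["at"]),190)-CA;print(c,px(r["at"]),r["p"],d@X,d@Y)
E
```

```text
time: 16.57
ee_pos: [630.0, -195.3, 172.8]
eef_rot: [[0.154, 0.988, 0.002], [0.988, -0.154, -0.0], [0.0, 0.002, -1.0]]
force: [1.0, 0.1, 1.3]
opening: 0.7
gripper_force: 0.5
cradle xyz [ 62.2 -35.  172.8] F [1.  0.1 1.3]
top [171.416, 359.52] 0.98 -384.4008117623731 264.8743311305011
scene [167.608, 194.208] 0.83 -221.55191187881633 -128.78024274645583
```

```bash
python3 -m jog '0 -0.8 0.2 0 0 0 0;0 -1.6 0.45 0 0 0 0;0 -2.3 0.8 0 0 0 0;0 -3 1.2 0 0 0 0;0 -3.7 1.7 0 0 0 0;0 -4.3 2.2 0 0 0 0;0 -4.9 2.8 0 0 0 0;0 -5.4 3.4 0 0 0 0;0 -5.8 4.1 0 0 0 0;0 -5.8 4.1 0 0 0 0'; python3 k.py -3,-36,115
python3 - <<'E'
from h import *
t=camera("top")[:,:,::-1];s=camera("scene")[:,:,::-1]
cv2.imwrite("pics/p3.png",np.hstack([cv2.resize(s[195:305,212:312],(400,440),interpolation=3),cv2.resize(t[130:240,282:382],(400,440),interpolation=3)]))
E
```

```text
time: 17.6
ee_pos: [570.8, -186.7, 128.7]
eef_rot: [[0.155, 0.988, -0.002], [0.988, -0.155, 0.001], [0.0, -0.002, -1.0]]
force: [-0.5, -0.2, -0.3]
opening: 0.4
gripper_force: 0.0
cradle xyz [  2.4 -35.7 128.7] F [-0.5 -0.2 -0.3]
-3,-36,115 shift cm [-0.02 -0.54  1.37] turn [-0.13 -0.02  0.07]
```

View pics/p3.png

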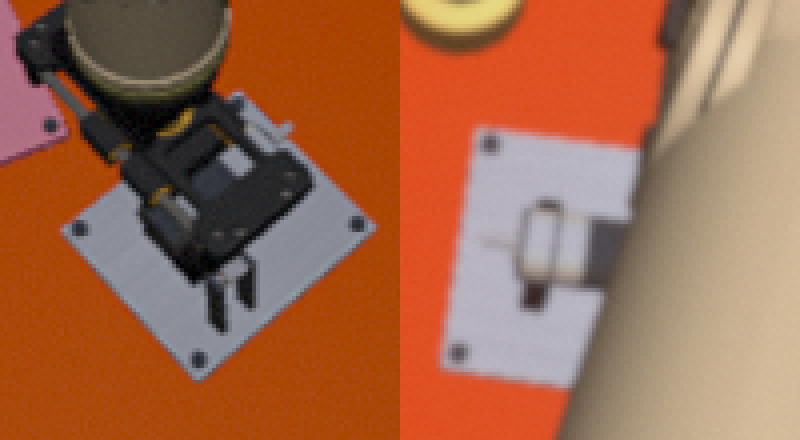

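The bar is swung over (no longer upright beside the cheeks) and the motor is undisturbed. I press down the remainder, watching the force.

```bash
python3 -m jog '0 -0.3 0.7 0 0 0 0;0 -0.5 1.3 0 0 0 0;0 -0.7 1.8 0 0 0 0;0 -0.7 2 0 0 0 0;0 -0.7 2 0 0 0 0;0 -0.7 2 0 0 0 0'; python3 k.py; python3 -m jog '0 0 0.1 0 0 0 0;0 0 0.2 0 0 0 0;0 0 0.2 0 0 0 0'; python3 k.py
```

```text
time: 18.2
ee_pos: [565.3, -185.9, 110.3]
eef_rot: [[0.155, 0.988, -0.0], [0.988, -0.155, 0.0], [0.0, -0.0, -1.0]]
force: [0.5, 0.0, 0.2]
opening: 0.8
gripper_force: 0.0
cradle xyz [ -3.1 -35.8 110.3] F [0.5 0.  0.2]
time: 18.45
ee_pos: [565.5, -185.9, 108.5]
eef_rot: [[0.155, 0.988, 0.001], [0.988, -0.155, -0.0], [0.0, 0.001, -1.0]]
force: [-0.0, -0.0, 0.3]
opening: 0.7
gripper_force: 0.0
cradle xyz [ -3.  -35.8 108.5] F [-0.  -0.   0.3]
```

```bash
python3 -m jog '0 0 0.1 0 0 0 0;0 0 0.15 0 0 0 0;0 0 0.15 0 0 0 0'; python3 -m jog '0 0 0.1 0 0 0 0;0 0 0.1 0 0 0 0;0 0 0.1 0 0 0 0'; python3 -m jog '0 0 0.1 0 0 0 0;0 0 0.1 0 0 0 0'
```

```text
time: 18.7
ee_pos: [565.4, -185.9, 107.5]
eef_rot: [[0.155, 0.988, 0.001], [0.988, -0.155, 0.0], [0.0, 0.001, -1.0]]
force: [-2.2, 0.6, 5.0]
opening: 0.6
gripper_force: 2.3
time: 18.95
ee_pos: [565.5, -185.9, 107.3]
eef_rot: [[0.155, 0.988, 0.001], [0.988, -0.155, 0.0], [0.001, 0.001, -1.0]]
force: [-5.4, 1.2, 12.4]
opening: 0.4
gripper_force: 6.4
time: 19.12
ee_pos: [565.5, -185.9, 107.2]
eef_rot: [[0.155, 0.988, 0.001], [0.988, -0.155, 0.001], [0.001, 0.001, -1.0]]
force: [-9.8, 2.7, 20.4]
opening: 0.7
gripper_force: 10.3
```

Hard stop at z ≈ 107.2 mm, matching the closed height of 107 mm. I retract up and away, then check.

```bash
python3 -m jog '0 0 -0.3 0 0 0 0;0 0 -2 0 0 0 0;0 0 -5 0 0 0 0;0 0 -9 0 0 0 0;0 0 -13 0 0 0 0;0 0 -17 0 0 0 0;4 -4 -20 0 0 0 0;8 -8 -20 0 0 0 0;12 -12 -20 0 0 0 0;16 -16 -20 0 0 0 0'
python3 -m jog '3 -3 0 0 0 0 0;6 -6 0 0 0 0 0;9 -6 0 0 0 0 0;12 -6 0 0 0 0 0;16 -6 0 0 0 0 0;20 -6 0 0 0 0 0;20 -6 0 0 0 0 0;20 -6 0 0 0 0 0'
python3 - <<'E'
from h import *
t=camera("top")[:,:,::-1];s=camera("scene")[:,:,::-1]
cv2.imwrite("pics/p4.png",np.hstack([cv2.resize(s[195:305,212:312],(400,440),interpolation=3),cv2.resize(t[130:240,282:382],(400,440),interpolation=3)]))
E
```

```text
time: 19.95
ee_pos: [469.3, -54.5, 304.0]
eef_rot: [[0.155, 0.988, 0.002], [0.988, -0.155, -0.0], [0.0, 0.002, -1.0]]
force: [1.2, 1.5, 0.5]
opening: 0.1
gripper_force: 0.0
time: 20.62
ee_pos: [441.7, 153.4, 302.9]
eef_rot: [[0.151, 0.989, -0.0], [0.989, -0.151, -0.0], [-0.0, -0.0, -1.0]]
force: [-0.3, -1.2, -0.1]
opening: 0.5
gripper_force: 0.0
```

View pics/p4.png

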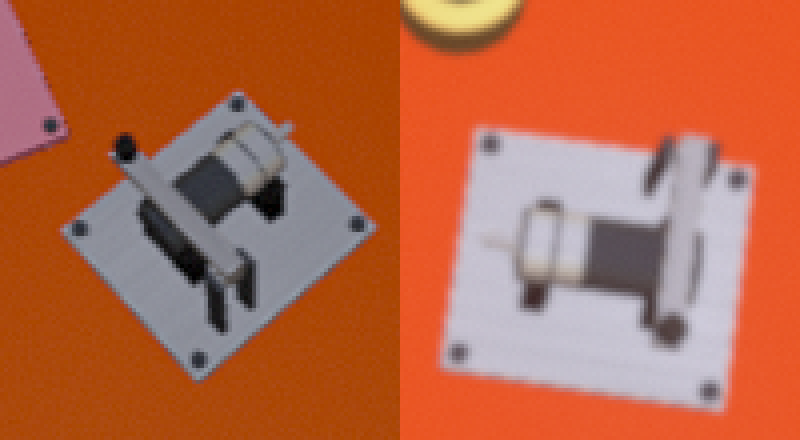

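The hold-down lies level across the motor's tail, the motor rests in both saddles with its shaft pointing out, and the robot is clear.

```bash
python3 -c "
from station import sign_off
print(sign_off())"
```

```text
the job is handed in; nothing more can be done
None
```

The gearmotor is lying centred in both saddles with its tail under the hold-down arm and its shaft pointing out. The arm is fully down, the other things on the bench were not touched, and the job was handed in at about 21 s of the 61 s allowed; no verdict was returned.

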